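# Sort the returned sanitiser pumps by spring strength

### The job

Three sanitiser pump bottles that look alike stand in the tilted grey rack. Tell them apart by pushing down on the pump heads: stand those that push back strongly upright in the blue bin and those with a weak, worn pump upright in the white bin, and let go of them. Do not shift or tip the other things on the counter.

Things in the scene. Friction and masses are not known exactly. Their poses are not given: they have to be found in the camera images.
- seat_1 (a point): foot centre of the pump bottle that starts in the rack pocket at the rack's -y end. From here the bottle's axis runs up along the pocket's lean (see rack). Bottle: square 46 x 46 mm, 105 mm high, flat sides, 0.25 kg; collar 30 mm wide up to 111 mm; head 33 mm wide, flat top 134 mm up, moves in 13 mm. Which bottles are strong or weak changes from start to start
- seat_2 (a point): foot centre of the pump bottle that starts in the rack pocket in the middle. From here the bottle's axis runs up along the pocket's lean (see rack). Bottle: square 46 x 46 mm, 105 mm high, flat sides, 0.25 kg; collar 30 mm wide up to 111 mm; head 33 mm wide, flat top 134 mm up, moves in 13 mm. Which bottles are strong or weak changes from start to start
- seat_3 (a point): foot centre of the pump bottle that starts in the rack pocket at the rack's +y end. From here the bottle's axis runs up along the pocket's lean (see rack). Bottle: square 46 x 46 mm, 105 mm high, flat sides, 0.25 kg; collar 30 mm wide up to 111 mm; head 33 mm wide, flat top 134 mm up, moves in 13 mm. Which bottles are strong or weak changes from start to start
- rack: fixed grey rack, 276 mm wide along its y; z up. Three pockets 90 mm apart along y, each with a white pump bottle, green band, blue head, spout reaching 32 mm to -x. Pockets lean 0.55 rad: the bottle axis is (-sin 0.55, 0, cos 0.55) in the rack's frame, tops towards the robot; flat sides face the rack's y. The -x wall, on which they lean, reaches 78 mm up the bottles, the others 60 mm (51 mm apart); pull them out along their axis. Origin: on the counter
- bin_blue: blue bin, for strong pumps: fixed empty open box, outside 182 (its x) x 122 (its y) x 52 mm high, walls and floor 6 mm. Origin: centre of its underside, on the counter. Two bottles fit in a row along its x, 50 mm either side of the middle. Strong pump: 5 N to start its head moving, 17 N fully down; weak: 1 N to start, 3 N fully down; none between
- bin_white: white bin, for weak (worn) pumps: fixed empty open box, outside 182 (its x) x 122 (its y) x 52 mm high, walls and floor 6 mm. Origin: centre of its underside, on the counter. Two bottles fit in a row along its x, 50 mm either side of the middle. Strong pump: 5 N to start its head moving, 17 N fully down; weak: 1 N to start, 3 N fully down; none between
- dish: bystander, loose, leave alone: small steel bowl, 100 mm across, 35 mm high, between rack and robot. Origin: centre of its underside
- tape: bystander, loose, leave alone: yellow tape roll, 72 mm across, 24 mm high, lying flat. Origin: centre of its underside
- amber: bystander, loose, leave alone: small amber medicine bottle, 40 mm across, 75 mm high. Origin: centre of its underside
- swabs: bystander, loose, leave alone: clear swab jar, 72 mm across, 100 mm high. Origin: centre of its underside
- wipes: bystander, loose, leave alone: green wipes tub, 90 mm across, 150 mm high. Origin: centre of its underside
- notepad: bystander, loose, leave alone: white pad 80 x 120 x 12 mm at the left. Origin: centre of its underside
Not all that is in view belongs to the job. Leave any purple look-alike of the bin_white alone.

How it is judged (in metres and radians):
On the way:
1. a pump head has been pressed by the gripper ((contact force between the fingers and head_1_c0 above 0.8 N or contact force between the fingers and head_2_c0 above 0.8 N or contact force between the fingers and head_3_c0 above 0.8 N)), for 0.02 s.
At the end, for the whole second after the job is handed in: Every bottle with a strong pump stands on the floor of the blue bin and every bottle with a weak pump on the floor of the white bin, wholly inside the walls, upright within 0.12 rad, released and staying so (x of pump_1_c0 in the frame of bin_blue between -0.068 and 0.068 m and y of pump_1_c0 in the frame of bin_blue between -0.038 and 0.038 m and height (world z) of each of pump_1_c0, pump_3_c0, pump_2_c0 below 0.0645 m and angle between each of pump_1_c0, pump_3_c0, pump_2_c0's own z axis and vertical below 0.12 rad and x of pump_3_c0 in the frame of bin_blue between -0.068 and 0.068 m and y of pump_3_c0 in the frame of bin_blue between -0.038 and 0.038 m and x of pump_2_c0 in the frame of bin_white between -0.068 and 0.068 m and y of pump_2_c0 in the frame of bin_white between -0.038 and 0.038 m); the robot touches nothing.
It fails at once if a bystander was shifted by more than 30 mm (distance of any of dish, tape, amber, swabs, wipes, notepad from where it was at the start of the episode above 0.03 m).
It fails at once if a bystander was tipped (angle between any of dish, tape, amber, swabs, wipes, notepad's own z axis and vertical above 0.4 rad).
It also fails if it takes over 72 s, if anything falls off the work surface, if the arm or the gripper's body presses on something with over 40 N, if the wrist force passes 120 N, or if a joint passes its speed limit or range.

### The arm

A 6-joint arm with a two-finger parallel gripper is mounted at the origin on the work surface. World frame = base frame: x ahead of the robot, y to its left, z up, the work surface at z = 0. Lengths are in m, angles in degrees, forces in N, time in s.
With the tool pointing down it reaches from about 0.4 to 0.825 m from the base axis. Payload 7 kg.
Tool frame: the origin (TCP) lies at the centre of the arm's flange, where the gripper is bolted on; the fingertips stand 178 mm ahead of it and the grasp point (between the pads) lies 159 mm ahead of it (r.tips_ahead is the z of the fingertips in the tool frame, in m); z points along the fingers, y is the line along which they close (so a half turn about z gives the same grasp; the last joint's range is limited). The gripper opens to 88 mm and grips with 3 to 60 N. Pads are 19 mm wide; open, the fingers measure 130 mm over their backs; the gripper's body (78 mm by 193 mm) begins 47 mm behind the grasp point.
Start: joints at [85.72, 20.546, 0.682, 0, -70.136, -16.507], TCP at [0.24, 0.631, 0.405] pointing down, gripper open.
Joint ranges: [-176.03, 176.03], [-82.01, 121.73], [-58.28, 71.71], [-173.87, 95.51], [-174.79, -0.11], [-173.66, 173.66]. Speed limits (degrees/s): [136.94, 136.94, 172.46, 180, 180, 180].

### API

Orientations are given as [roll, pitch, yaw] about the fixed x, y, z axes, in that order (R = Rz(yaw) Ry(pitch) Rx(roll)).
In Python, from plant import r gives the robot as it stands. The module is installed in compiled form; this text tells all that it offers.
- The arm moves only by the shell command python3 -m pendant 'ROWS' [FORCE]. ROWS is JSON, a list that holds one entry, the list of rows, each a list of 7 numbers: the shift along the tool's x, y, z in m, then the turn, a rotation vector about the tool's x, y, z in degrees, then the gripper command: -1 is shut, 1 is fully open, values between are in proportion. A call has 1 to 5 rows; each row is the pose to reach, as a shift and turn from the pose commanded when the call began, along the tool's axes at that moment; what a row does not reach only later rows make up. A row lasts 1/10 s, in which the tool goes at most 50 mm and 8.59 degrees, less where a joint would pass 70% of its speed; a pose out of reach is approached as far as the arm can. A call with a gripper value outside its range is refused whole. The fingers move at their own pace and stop on an object; FORCE is the grip in N (left out, the last holds). Time passes only in rows, so rows that repeat a pose let the fingers close. It gives the time, the measured TCP pose, the force, the opening and the grip force at its end, in the units of the state.
- r.get_state(): the state, without advancing time (a new reading comes with each control period).
- r.capture(name): name is "scene" or "top" or "wrist"; returns the picture (480x640x3 uint8, red, green, blue); there is no depth.
- r.camera_params(name): a dict with "fx", "fy", "cx", "cy" (pixels), "R" (3x3) and "t" (3): a world point X has camera coordinates R X + t. Camera axes: x right, y down, z forward; pixel columns grow to the right and rows downward; lengths in m; the calibration is good to about 2 mm. A picture is of the moment at which its call begins: read the wrist's pose just before it. camera_params takes no time and is no camera call; for the wrist camera it gives the pose at the moment of the call.
- r.close_job(): hands the job in; it is judged then, once.
The state is a dict: "time_s": time; "joints": joint angles; "qd": joint speeds; "joint_torque": joint torques, N m; "tcp_pos": TCP position; "eef_rot": TCP orientation; "contact_force": force on the tool from outside, world axes, zero at the start; "moment": the same for the moment, N m; "gripper_width": finger opening in m; "gripper_force": force on a finger pad.
Only numpy, scipy, OpenCV 4.12 (cv2) and the standard library are available. Lean on these libraries where they do the work, as an engineer would, in place of code of your own. Each camera call takes 0.05 s, during which the arm holds its last target. There are 200 camera calls.

## Working session

There is one attempt and no reset: what is moved stays moved. The work goes in short steps, Python scripts to look and compute and a shell command to move; the robot and the scene stay as the last step left them, time stands still between calls to the robot, and variables do not carry over. Pictures are saved under pics/ and viewed, at most 12 in all, crops included, and the job is handed in when it is done.

```bash
mkdir -p pics; ls; cat > h.py <<'E'
import numpy as np,cv2,json
from plant import r
def grab(n,f):
    p=r.camera_params(n); im=r.capture(n); cv2.imwrite('pics/'+f+'.png',im[:,:,::-1]); return im,p
def P(p): return np.array(p['R']),np.array(p['t'])
def ray(p,u,v):
    R,t=P(p); d=R.T@np.array([(u-p['cx'])/p['fx'],(v-p['cy'])/p['fy'],1]); return -R.T@t,d/np.linalg.norm(d)
def plane(p,u,v,z):
    o,d=ray(p,u,v); return o+d*(z-o[2])/d[2]
def proj(p,X):
    R,t=P(p); c=R@np.array(X)+t; return np.array([p['fx']*c[0]/c[2]+p['cx'],p['fy']*c[1]/c[2]+p['cy']])
def tri(rays):
    A=sum(np.eye(3)-np.outer(d,d) for o,d in rays); b=sum((np.eye(3)-np.outer(d,d))@o for o,d in rays); X=np.linalg.solve(A,b)
    return X,[np.linalg.norm((np.eye(3)-np.outer(d,d))@(X-o)) for o,d in rays]
E
python3 - <<'E'
from h import *
for n in('scene','top','wrist'):
    im,p=grab(n,n+'0'); o,d=ray(p,320,240); print(n,p['fx'],o.round(3),d.round(3))
print(r.get_state(),r.tips_ahead)
E
```

```text
pics
scene 562.7773284950272 [ 1.275 -0.694  1.053] [-0.551  0.503 -0.665]
top 448.27409035352366 [0.328 0.06  1.1  ] [ 0.113  0.02  -0.993]
wrist 347.74357101316036 [0.316 0.601 0.383] [-0.288  0.103 -0.952]
{'time_s': 0.15, 'joints': array([ 8.57197970e+01,  2.05810887e+01,  6.48530849e-01, -1.57725857e-02,
       -7.01387501e+01, -1.65071042e+01]), 'qd': array([-0.07284777, -0.20231067,  0.15880584,  0.05453896, -0.0687833 ,
       -0.01790179]), 'joint_torque': array([-1.11568457e-03, -5.83272958e+01,  2.93293279e+01,  7.00136885e+00,
        8.77620536e-03, -1.08443389e-04]), 'tcp_pos': array([0.23950496, 0.63092747, 0.40396513]), 'eef_rot': array([ 1.79927417e+02, -6.04465270e-03, -2.07926712e+01]), 'contact_force': array([ 0.29660224, -0.04776391, -0.93717518]), 'moment': array([-0.06432205,  0.00627625, -0.03642764]), 'gripper_force': 0.0, 'gripper_width': 0.08757271631427038} 0.1781
```

View pics/scene0.png

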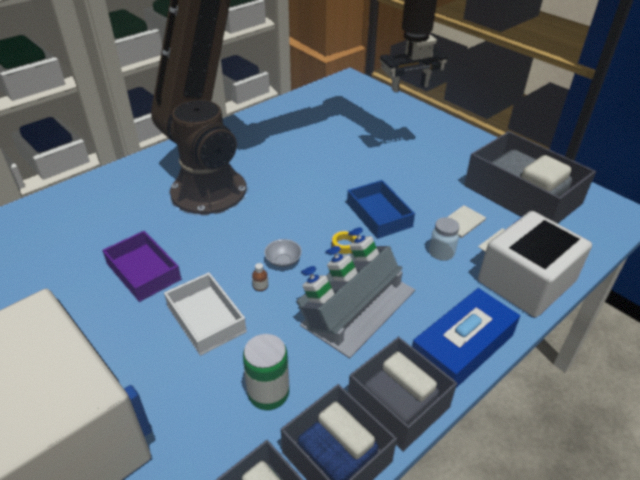

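View pics/top0.png

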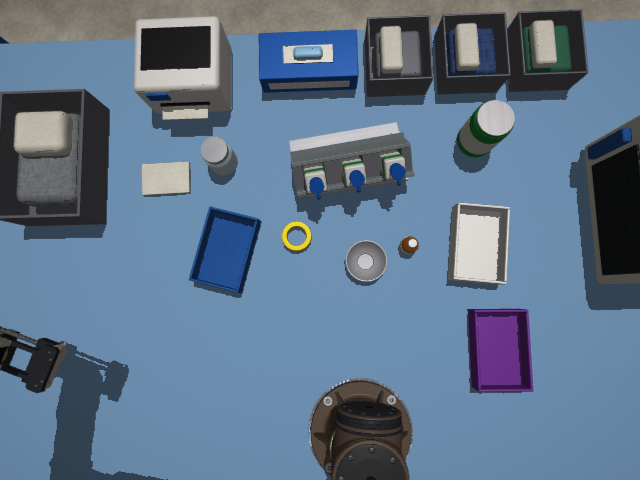

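The top view (up = +x, left = +y) shows the rack bottles with blue heads at about (397,170), (357,178) and (316,185). The blue bin is at (225,250). There are two white-bin candidates: a white box at (480,244) and a purple one at (500,350). The white one is the target and the purple one is the decoy. I'll measure these now.

```bash
cat > m.py <<'E'
from h import *
def load(f): return cv2.imread('pics/'+f+'.png')
def mask(hsv,lo,hi): return cv2.inRange(hsv,np.array(lo),np.array(hi))
T=load('top0');S=load('scene0');pt=r.camera_params('top');ps=r.camera_params('scene')
hT=cv2.cvtColor(T,40);hS=cv2.cvtColor(S,40)
def blobs(m,x0,x1,y0,y1,amin):
    k=np.zeros_like(m);k[y0:y1,x0:x1]=m[y0:y1,x0:x1]
    c,_=cv2.findContours(k,cv2.RETR_EXTERNAL,cv2.CHAIN_APPROX_NONE);return sorted([q for q in c if cv2.contourArea(q)>amin],key=cv2.contourArea,reverse=True)
print('pix hsv T head',hT[188,316],'bin',hT[250,225],'table',hT[300,300],'white',hT[244,480])
print('S head',hS[283,318],'bin',hS[205,380],'table',hS[200,280],'white',hS[310,205])
for n,p,h,regs in(('top',pt,hT,{'blue':(180,270,195,300),'heads':(300,415,150,205),'white':(440,520,195,295)}),('scene',ps,hS,{'blue':(335,425,170,240),'heads':(295,385,220,305),'white':(155,255,265,360)})):
    for k,(a,b,c,d) in regs.items():
        m=mask(h,(0,0,120),(179,70,255)) if k=='white' else mask(h,(105,165,30),(130,255,255))
        for q in blobs(m,a,b,c,d,15):
            M=cv2.moments(q);u,v=M['m10']/M['m00'],M['m01']/M['m00'];rc=cv2.minAreaRect(q)
            print(n,k,cv2.contourArea(q),round(u,1),round(v,1),np.round(cv2.boxPoints(rc)).astype(int).tolist())
            if k!='heads' and n=='top':
                B=np.array([plane(p,*c,.052)[:2] for c in cv2.boxPoints(rc)]);print('  rim corners',B.round(3).tolist(),'centre',B.mean(0).round(3),[np.linalg.norm(B[i]-B[i-1]).round(3) for i in(0,1)])
cr=np.hstack([cv2.resize(T[120:220,280:425],None,fx=3.6,fy=3.6,interpolation=2)[:360,:],cv2.resize(S[215:345,290:420],(360,360),interpolation=2)])
cv2.imwrite('pics/crop1.png',cr[:, :800] if cr.shape[1]<=800 else cv2.resize(cr,(800,int(360*800/cr.shape[1]))))
print(cr.shape)
E
python3 m.py
```

```text
pix hsv T head [108 217 126] bin [108 190 142] table [105  96 176] white [ 17  10 219]
S head [ 45   3 196] bin [109 193 147] table [104 110 194] white [ 75   5 209]
top blue 3997.5 224.8 249.8 [[188, 280], [208, 205], [261, 219], [241, 294]]
  rim corners [[0.362, 0.392], [0.538, 0.346], [0.5, 0.22], [0.326, 0.268]] centre [0.431 0.307] [np.float64(0.129), np.float64(0.182)]
top heads 189.5 397.3 171.8 [[387, 168], [399, 160], [410, 177], [398, 185]]
top heads 179.0 356.6 179.1 [[346, 176], [358, 168], [369, 184], [358, 192]]
top heads 174.0 316.2 186.0 [[310, 177], [323, 177], [323, 199], [310, 199]]
top white 3978.5 481.8 242.7 [[453, 282], [457, 202], [510, 204], [506, 284]]
  rim corners [[0.341, -0.224], [0.529, -0.244], [0.519, -0.368], [0.332, -0.345]] centre [ 0.43  -0.295] [np.float64(0.121), np.float64(0.188)]
scene blue 1876.5 382.7 207.0 [[347, 191], [383, 168], [418, 220], [382, 244]]
scene blue 38.0 356.2 230.8 [[350, 228], [361, 228], [361, 233], [350, 233]]
scene heads 105.5 380.2 226.7 [[373, 220], [384, 220], [384, 236], [373, 236]]
scene heads 50.0 308.7 270.4 [[301, 270], [314, 266], [315, 271], [303, 275]]
scene heads 39.0 332.7 250.2 [[326, 250], [337, 245], [339, 250], [329, 255]]
scene heads 38.0 356.2 230.8 [[350, 228], [361, 228], [361, 233], [350, 233]]
scene white 3949.0 205.3 312.6 [[159, 295], [208, 262], [252, 328], [203, 360]]
scene white 179.5 249.6 349.4 [[244, 336], [254, 336], [254, 359], [244, 359]]
(360, 882, 3)
```

View pics/crop1.png

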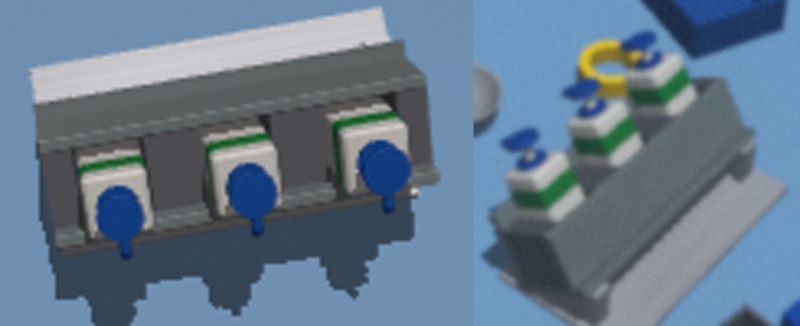

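The crop shows the three head discs with their spouts pointing down, towards the robot. In the top view they are at about (397.9,171.5), (357.5,178.2) and (317.1,185.2). In the scene view they are at (308.5,270.4), (332.7,250.5) and (356,231).

```bash
cat >> h.py <<'E'
from scipy.spatial.transform import Rotation as Ro
def tool(): 
    s=r.get_state(); return np.array(s['tcp_pos']),Ro.from_euler('xyz',s['eef_rot'],degrees=True)
def rel(p,R):  # shift and turn in present tool axes
    p0,R0=tool(); print('shift',R0.inv().apply(np.array(p)-p0).round(4).tolist(),'turn',np.degrees((R0.inv()*R).as_rotvec()).round(2).tolist())
def tilt(psi,a=.55): # psi deg, tool z = -(bottle axis), tool y = -rack y
    return Ro.from_euler('z',psi,degrees=True)*Ro.from_matrix(np.array([[np.cos(a),0,np.sin(a)],[0,-1,0],[np.sin(a),0,-np.cos(a)]]))
def axis(psi,a=.55): return Ro.from_euler('z',psi,degrees=True).apply([-np.sin(a),0,np.cos(a)])
E
python3 - <<'E'
from h import *
pt=r.camera_params('top');ps=r.camera_params('scene')
X=[]
for a,b in(((397.9,171.5),(308.5,270.4)),((357.5,178.2),(332.7,250.5)),((317.1,185.2),(356,231))):
    x,e=tri([ray(pt,*a),ray(ps,*b)]);X.append(x);print(x.round(4),np.round(e,4))
X=np.array(X);d=X[2]-X[0];psi=np.degrees(np.arctan2(-d[0],d[1]));print(np.linalg.norm(d)/2,psi)
print('feet',X-.134*axis(psi))
print('bin rim checks tri'); 
x,e=tri([ray(pt,457,202),ray(ps,252,328)]);print(x,e)
x,e=tri([ray(pt,453,282),ray(ps,208,262)])
# standoff: tips 110 mm above middle head
rel(X[1]+(.178+.11)*axis(psi),tilt(psi)); print(X[1]+.288*axis(psi))
E
```

```text
[ 0.5814 -0.0949  0.1425] [0.0009 0.0009]
[ 0.5689 -0.0069  0.1422] [0.0014 0.0014]
[0.5562 0.0822 0.1443] [0.0004 0.0004]
0.08944517672319782 8.093263832459705
feet [[ 0.65069947 -0.08499991  0.02822524]
 [ 0.63826594  0.0029374   0.02797776]
 [ 0.62551578  0.09209917  0.03008374]]
bin rim checks tri
[ 0.53892895 -0.24636233  0.02111517] [np.float64(0.008278597120206196), np.float64(0.008278597120206172)]
shift [0.4026, 0.5521, 0.017] turn [8.01, 30.85, -28.13]
[ 0.4198888  -0.02811608  0.3877431 ]
```

```bash
R='[0.15,0.2,0,0,0,0,-1]'; 
python3 -m pendant '[[[0.03,0.04,0,0,0,0,-1],[0.06,0.08,0,0,0,0,-1],[0.09,0.12,0,0,0,0,-1],[0.12,0.16,0,0,0,0,-1],[0.15,0.2,0,0,0,0,-1]]]' 20
python3 -m pendant '[[[0.03,0.04,0,0,0,0,-1],[0.06,0.08,0,0,0,0,-1],[0.09,0.12,0,0,0,0,-1],[0.12,0.16,0,0,0,0,-1],[0.15,0.2,0,0,0,0,-1]]]'
python3 -m pendant '[[[0.03,0.04,0,0,0,0,-1],[0.06,0.08,0,0,0,0,-1],[0.09,0.12,0,0,0,0,-1],[0.1,0.15,0.017,0,0,0,-1],[0.1,0.15,0.017,0,0,0,-1]]]'
python3 -c "
from h import *
X=np.array([ 0.5689,-0.0069,0.1422]); rel(X+.288*axis(8.1),tilt(8.1))"
```

```text
time_s: 0.65
tcp_pos: [0.3089, 0.3887, 0.4044]
eef_rot: [180.0, 0.0, -20.8]
contact_force: [0.5, 0.4, 0.7]
gripper_width: 0.0532
gripper_force: 0.0
time_s: 1.15
tcp_pos: [0.3779, 0.1485, 0.4049]
eef_rot: [-180.0, -0.0, -20.7]
contact_force: [1.9, 1.1, 0.3]
gripper_width: 0.0129
gripper_force: 0.0
time_s: 1.65
tcp_pos: [0.4172, -0.0283, 0.3857]
eef_rot: [179.9, 0.2, -21.1]
contact_force: [-0.1, 0.5, 0.1]
gripper_width: 0.0001
gripper_force: 0.0
shift [0.0025, -0.0011, -0.0021] turn [8.09, 31.03, -28.41]
```

```bash
python3 -m pendant '[[[0.002,0,0,8.1,31,-28.4,-1],[0.002,0,0,8.1,31,-28.4,-1],[0.002,0,0,8.1,31,-28.4,-1],[0.002,0,0,8.1,31,-28.4,-1],[0.002,0,0,8.1,31,-28.4,-1]]]'
python3 -m pendant '[[[0,0,0,0,0,0,-1],[0,0,0,0,0,0,-1]]]'
python3 - <<'E'
from h import *
im,p=grab('wrist','w1'); np.save('w1.npy',p)
for X in ([.5814,-.0949,.1425],[.5689,-.0069,.1422],[.5562,.0822,.1443]): print(proj(p,X).round(1))
E
```

```text
time_s: 2.15
tcp_pos: [0.4199, -0.0247, 0.3883]
eef_rot: [-180.0, -32.0, 8.7]
contact_force: [1.1, -1.2, 0.4]
gripper_width: 0.0003
gripper_force: 0.0
time_s: 2.35
tcp_pos: [0.4199, -0.0261, 0.3878]
eef_rot: [-179.9, -31.6, 8.2]
contact_force: [0.1, -0.5, 0.8]
gripper_width: 0.0001
gripper_force: 0.0
[430.7 235.2]
[319.9 235. ]
[207.1 234.2]
```

View pics/w1.png

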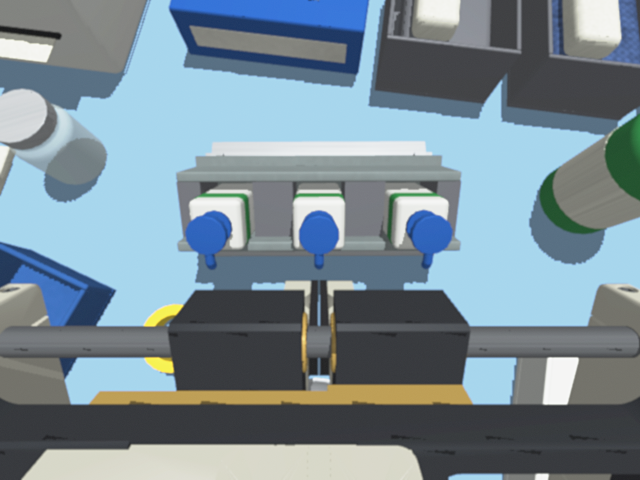

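The wrist view shows the heads at (209,232), (318,232) and (431,232), where I predicted (207,234), (320,235) and (431,235). The rack edges are level in the image, so the yaw is right. I'll refine with disc fits from all three views.

```bash
python3 - <<'E'
from h import *
p=np.load('w1.npy',allow_pickle=True).item(); im=cv2.imread('pics/w1.png');h=cv2.cvtColor(im,40)
m=cv2.inRange(h,np.array((105,165,60)),np.array((130,255,255)));m[:205]=0;m[270:]=0;m[:,:180]=0;m[:,460:]=0
m=cv2.morphologyEx(m,cv2.MORPH_OPEN,cv2.getStructuringElement(cv2.MORPH_ELLIPSE,(17,17)))
c,_=cv2.findContours(m,0,1);W=sorted([cv2.fitEllipse(q) for q in c if cv2.contourArea(q)>300],key=lambda e:-e[0][0])
print(W)
pt=r.camera_params('top');ps=r.camera_params('scene');X=[]
for a,b,e in zip(((397.9,171.5),(357.5,178.2),(317.1,185.2)),((308.5,270.4),(332.7,250.5),(356,231)),W):
    x,er=tri([ray(pt,*a),ray(ps,*b),ray(p,*e[0])]);X.append(x);print(x.round(4),np.round(er,4))
X=np.array(X);d=X[2]-X[0];psi=np.degrees(np.arctan2(-d[0],d[1]));print(np.linalg.norm(d)/2,psi);print('feet',(X-.134*axis(psi)).round(4))
np.save('X.npy',X)
rel(X[1]+.186*axis(psi),tilt(psi))
E
```

```text
[((428.6444091796875, 231.99595642089844), (38.431251525878906, 45.030765533447266), 129.15673828125), ((318.4322204589844, 232.9625701904297), (36.67060089111328, 41.74140930175781), 2.3321638107299805), ((208.22402954101562, 232.7332763671875), (38.300262451171875, 45.42310333251953), 53.59929275512695)]
[ 0.5822 -0.0943  0.1427] [0.0003 0.0019 0.002 ]
[ 0.5694 -0.0065  0.1426] [0.0007 0.002  0.0013]
[0.5567 0.0818 0.1447] [0.0008 0.0005 0.0008]
0.08897719376142235 8.242347294061314
feet [[ 0.6515 -0.0842  0.0284]
 [ 0.6387  0.0035  0.0283]
 [ 0.626   0.0919  0.0304]]
shift [-0.0006, 0.0024, 0.1019] turn [-0.05, -0.08, -0.06]
```

```bash
python3 -m pendant '[[[0,0.002,0.045,0,0,0,-1],[0,0.002,0.085,0,0,0,-1],[0,0.002,0.1,0,0,0,-1],[0,0.002,0.1,0,0,0,-1]]]'
python3 -m pendant '[[[0,0,0.004,0,0,0,-1],[0,0,0.008,0,0,0,-1],[0,0,0.01,0,0,0,-1],[0,0,0.01,0,0,0,-1]]]'
python3 -m pendant '[[[0,0,0.003,0,0,0,-1],[0,0,0.003,0,0,0,-1],[0,0,0.003,0,0,0,-1]]]'
```

```text
time_s: 2.8
tcp_pos: [0.4794, -0.0268, 0.3121]
eef_rot: [-179.4, -30.5, 8.2]
contact_force: [-0.4, -1.1, 0.3]
gripper_width: 0.0002
gripper_force: 0.0
time_s: 3.2
tcp_pos: [0.4838, -0.0265, 0.3091]
eef_rot: [-179.1, -30.6, 8.4]
contact_force: [0.5, 0.1, 0.1]
gripper_width: 0.0006
gripper_force: 0.0
time_s: 3.5
tcp_pos: [0.4856, -0.027, 0.3071]
eef_rot: [-179.0, -30.4, 8.4]
contact_force: [-0.7, 1.0, -0.8]
gripper_width: 0.0005
gripper_force: 0.0
```

```bash
python3 -c "
from h import *
s=r.get_state();print(s['joints'].round(2),s['joint_torque'].round(1),s['contact_force'])
X=np.load('X.npy'); rel(X[1]+.178*axis(8.2),tilt(8.2))"
```

```text
[ 12.64   0.29 -58.22  47.93  -1.57  38.39] [  0.  -23.1  22.8   2.6   1.2  -0. ] [-0.73375757  1.00143285 -0.84094446]
shift [-0.0126, -0.0082, 0.0076] turn [-1.08, 1.07, 0.13]
```

Joint 3 is at its fold limit (-58.2°), so the full 31.5° tilt can't be reached here. I'll back off with a smaller tilt, log poses, and fit the arm's geometry so I can plan the reach.

```bash
cat > lg.py <<'E'
from h import *
import os
s=r.get_state(); D=json.load(open('log.json')) if os.path.exists('log.json') else []
D.append([list(s['joints']),list(s['tcp_pos']),list(s['eef_rot'])]); json.dump(D,open('log.json','w'))
print(s['joints'].round(1))
E
python3 lg.py
python3 -m pendant '[[[0.005,0,-0.04,0,0,0,-1],[0.01,0,-0.06,0,0,0,-1],[0.01,0,-0.06,0,0,0,-1]]]' | sed -n 2,3p; python3 lg.py
python3 -m pendant '[[[0.03,0,-0.02,0,-8,0,-1],[0.05,0,-0.02,0,-16,0,-1],[0.05,0,-0.02,0,-16,0,-1]]]'| sed -n 2,3p; python3 lg.py
python3 - <<'E'
from h import *
from scipy.optimize import least_squares
D=json.load(open('log.json'))+[[[85.72,20.546,.682,0,-70.136,-16.507],[.24,.631,.405],[180,0,-20.8]]]
for j,p,e in D: print(j,p,e)
E
```

```text
[ 12.6   0.3 -58.2  47.9  -1.6  38.4]
tcp_pos: [0.4639, -0.0304, 0.3657]
eef_rot: [-178.8, -30.5, 8.3]
[ 22.2  -6.8 -47.3  17.1 -20.3  61.9]
tcp_pos: [0.4995, -0.0253, 0.4097]
eef_rot: [-179.0, -14.5, 8.8]
[ 20.5  -1.  -27.2   2.6 -49.5  77. ]
[12.637577691980187, 0.2899622796995112, -58.22093129065696, 47.933760523081446, -1.573384597663015, 38.39303753790718] [0.4855501951520533, -0.027003390776699755, 0.30708150770032894] [-179.00248979889636, -30.440292384295937, 8.364507366037797]
[22.24062965008051, -6.75211574922564, -47.26270701335216, 17.08033586313451, -20.27349402873983, 61.90416986094482] [0.46391088810379616, -0.03035840102792648, 0.3657254231726763] [-178.7982476274581, -30.530748331267255, 8.326654578111262]
[20.47086211131694, -0.9778419296747536, -27.175507737378343, 2.5547010331279685, -49.458691318617106, 76.99684570193057] [0.4994734360849309, -0.025298177734970246, 0.40974535714082594] [-179.01517186890564, -14.466780900345498, 8.75912966431713]
[85.72, 20.546, 0.682, 0, -70.136, -16.507] [0.24, 0.631, 0.405] [180, 0, -20.8]
```

```bash
cat > fk.py <<'E'
from h import *
from scipy.optimize import least_squares
E=lambda a,q: Ro.from_euler(a,q,degrees=True)
def fk(q,k,s4=1,s6=1):
    d1,L2,a3,L3,y1,y5,d6=k
    R1=E('z',q[0]);R2=R1*E('y',q[1]);R3=R2*E('y',-q[2]);R4=R3*E('x',s4*q[3]);R5=R4*E('y',-q[4]);R6=R5*E('x',s6*q[5])
    p=R1.apply([0,y1,d1])+R2.apply([0,0,L2])+R3.apply([L3,0,a3])+R4.apply([0,y5,0])+R5.apply([d6,0,0]); return p,R6
def fit():
    D=json.load(open('log.json'))+[[[85.72,20.546,.682,0,-70.136,-16.507],[.24,.631,.405],[180,0,-20.8]]]
    best=None
    for s4 in(1,-1):
        f=lambda k:np.concatenate([fk(q,k,s4)[0]-np.array(p) for q,p,e in D]+[np.array(k)*1e-5])
        o=least_squares(f,[.3,.45,0,.45,0,-.15,.15])
        z=[np.degrees(np.arccos(np.clip(fk(q,o.x,s4)[1].as_matrix()[:,0]@Ro.from_euler('xyz',e,degrees=True).as_matrix()[:,2],-1,1))) for q,p,e in D]
        print(s4,o.x.round(4),'poserr mm',np.abs(1e3*f(o.x)[:-7]).max().round(2),'axis err',np.round(z,2))
        if best is None or o.cost<best[0]: best=(o.cost,o.x,s4)
    return best
if __name__=='__main__':
    _,k,s4=fit()
    D=json.load(open('log.json'))
    for s6 in(1,-1):
        for q,p,e in D:
            M=fk(q,k,s4,s6)[1].inv()*Ro.from_euler('xyz',e,degrees=True);print(s6,M.as_matrix().round(2).tolist())
E
python3 fk.py
```

```text
1 [ 0.0778  0.868   0.095   0.3339 -0.1402 -0.066   0.4674] poserr mm 50.44 axis err [ 2.34 11.68  3.88  0.  ]
-1 [ 1.987e-01  6.003e-01  2.000e-04  4.640e-01  5.000e-04 -1.926e-01
  1.983e-01] poserr mm 0.2 axis err [0. 0. 0. 0.]
1 [[0.0, 0.0, 1.0], [-0.23, -0.97, 0.0], [0.97, -0.23, -0.0]]
1 [[0.0, 0.0, 1.0], [0.56, -0.83, 0.0], [0.83, 0.56, -0.0]]
1 [[-0.0, 0.0, 1.0], [0.9, -0.44, 0.0], [0.44, 0.9, -0.0]]
-1 [[0.0, 0.0, 1.0], [-1.0, 0.0, 0.0], [-0.0, -1.0, 0.0]]
-1 [[0.0, 0.0, 1.0], [-1.0, -0.0, 0.0], [0.0, -1.0, 0.0]]
-1 [[-0.0, 0.0, 1.0], [-1.0, 0.0, -0.0], [-0.0, -1.0, 0.0]]
```

```bash
cat > ik.py <<'E'
from fk import *
K=[.1985,.6003,0,.464,.0003,-.1926,.1983]
LO=np.array([-176.03,-82.01,-58.28,-173.87,-174.79,-173.66]);HI=np.array([176.03,121.73,71.71,95.51,-.11,173.66])
A=Ro.from_matrix([[0,0,1],[-1,0,0],[0,-1,0]])
def F(q): p,R=fk(q,K,-1,-1); return p,R*A
def ik(p,R,q0=None):
    best=None
    f=lambda q:np.concatenate([(F(q)[0]-p)*10,(R.inv()*F(q)[1]).as_rotvec()*3])
    for s in ([q0] if q0 is not None else [[20,0,-30,0,-50,70],[10,10,-40,-90,-40,120],[20,0,-30,60,-20,30],[0,20,-40,-120,-20,170],[20,20,-30,0,-80,-100]]):
        o=least_squares(f,np.clip(s,LO+.01,HI-.01),bounds=(LO,HI),x_scale=10.)
        if best is None or o.cost<best.cost: best=o
    return best.x,best.cost
E
cat > pl.py <<'E'
from ik import *
X=np.load('X.npy');psi=8.2;ax=axis(psi)
for i in range(3):
    foot=X[i]-.134*ax
    for a in(.55,.45,.35,.25,.15,.0):
        Rt=tilt(psi,a);z=Rt.as_matrix()[:,2];out=[]
        for up in(0,.03,.06,.09):
            q,c=ik(foot+(.095+up)*ax-.159*z,Rt);out.append('ok %s'%q.round()[[0,2,3,4,5]].astype(int).tolist() if c<1e-6 else 'x%.0e'%c)
        q,c=ik(X[i]-.170*z,Rt)
        print(i+1,a,'press',c<1e-6,'| grasp',out)
E
python3 pl.py
```

```text
1 0.55 press True | grasp ['x5e-04', 'ok [10, -48, 14, -3, 75]', 'ok [11, -45, 7, -10, 81]', 'ok [11, -44, 5, -15, 83]']
1 0.45 press True | grasp ['ok [10, -40, 4, -13, 84]', 'ok [10, -40, 3, -16, 85]', 'ok [10, -39, 3, -20, 85]', 'ok [11, -39, 3, -24, 86]']
1 0.35 press True | grasp ['ok [10, -34, 2, -22, 86]', 'ok [10, -34, 2, -26, 87]', 'ok [10, -34, 1, -29, 87]', 'ok [10, -34, 1, -33, 87]']
1 0.25 press True | grasp ['ok [10, -29, 1, -31, 87]', 'ok [10, -30, 1, -34, 87]', 'ok [10, -30, 1, -37, 87]', 'ok [10, -29, 1, -41, 87]']
1 0.15 press True | grasp ['ok [10, -25, 0, -39, 88]', 'ok [10, -25, 0, -42, 88]', 'ok [10, -25, 0, -45, 88]', 'ok [10, -25, 0, -48, 88]']
1 0.0 press True | grasp ['ok [10, -18, 0, -51, 88]', 'ok [10, -18, 0, -54, 88]', 'ok [10, -18, 0, -56, 88]', 'ok [10, -18, 0, -59, 88]']
2 0.55 press False | grasp ['x4e-02', 'x3e-02', 'x9e-03', 'x1e-03']
2 0.45 press True | grasp ['x3e-03', 'ok [17, -54, 39, -6, 44]', 'ok [21, -50, 24, -14, 55]', 'ok [23, -48, 19, -20, 59]']
2 0.35 press True | grasp ['ok [21, -42, 14, -18, 64]', 'ok [22, -42, 12, -22, 66]', 'ok [22, 
[... 500 characters left out ...]
', 'x7e-02', 'x4e-02', 'x2e-02']
3 0.45 press True | grasp ['x1e-02', 'x2e-03', 'ok [28, -57, 45, -12, 27]', 'ok [33, -53, 34, -19, 35]']
3 0.35 press True | grasp ['ok [30, -48, 29, -15, 42]', 'ok [32, -46, 23, -20, 46]', 'ok [33, -45, 20, -25, 48]', 'ok [35, -44, 18, -30, 49]']
3 0.25 press True | grasp ['ok [31, -37, 12, -28, 58]', 'ok [32, -37, 11, -31, 58]', 'ok [33, -37, 10, -35, 58]', 'ok [33, -36, 10, -39, 58]']
3 0.15 press True | grasp ['ok [30, -30, 5, -37, 65]', 'ok [30, -30, 5, -40, 64]', 'ok [31, -30, 5, -44, 64]', 'ok [32, -30, 5, -47, 63]']
3 0.0 press True | grasp ['ok [28, -21, 0, -50, 71]', 'ok [28, -21, 0, -53, 70]', 'ok [29, -22, 0, -55, 69]', 'ok [29, -22, 0, -58, 69]']
```

The fitted geometry reproduces the logged poses to 0.2 mm. A tool tilt of 0.30 rad reaches everything, for both pressing and grasping, so I'll use that. First I press the middle head.

```bash
cat > go.py <<'E'
import sys
from ik import *
X=np.load('X.npy');ps=8.2;ax=axis(ps);a=.30;Rt=tilt(ps,a);z=Rt.as_matrix()[:,2]
def press(i,h): return X[i-1]+h*ax-.178*z
def grasp(i,up,g=.095): return X[i-1]-.134*ax+(g+up)*ax-.159*z
if __name__=='__main__': rel(eval(sys.argv[1]),Rt)
E
python3 go.py 'press(2,.010)'; python3 -c "
from go import *
print('axis step per 10mm in tool',Rt.inv().apply(-ax*.01).round(4))"
```

```text
shift [-0.0084, -0.007, 0.0895] turn [-1.14, 2.73, 0.51]
axis step per 10mm in tool [ 0.0025 -0.      0.0097]
```

```bash
python3 -m pendant '[[[-0.004,-0.004,0.04,-1.1,2.7,0.5,-1],[-0.008,-0.007,0.08,-1.1,2.7,0.5,-1],[-0.008,-0.007,0.0895,-1.1,2.7,0.5,-1],[-0.008,-0.007,0.0895,-1.1,2.7,0.5,-1]]]'
python3 go.py 'press(2,.010)'
for k in 1 2 ; do :; done
python3 -m pendant '[[[0.001,0,0.004,0,0,0,-1],[0.0025,0,0.01,0,0,0,-1],[0.0025,0,0.01,0,0,0,-1]]]'|grep -E 'pos|force'
python3 -m pendant '[[[0.0005,0,0.002,0,0,0,-1],[0.001,0,0.003,0,0,0,-1],[0.001,0,0.003,0,0,0,-1]]]'|grep -E 'pos|force'
python3 -m pendant '[[[0.0005,0,0.002,0,0,0,-1],[0.001,0,0.003,0,0,0,-1],[0.001,0,0.003,0,0,0,-1]]]'|grep -E 'pos|force'
```

```text
time_s: 4.5
tcp_pos: [0.5097, -0.0164, 0.3167]
eef_rot: [179.9, -16.9, 8.1]
contact_force: [-0.5, 0.5, 0.0]
gripper_width: 0.0005
gripper_force: 0.0
shift [0.0039, -0.0013, -0.0035] turn [0.15, 0.3, -0.05]
tcp_pos: [0.5156, -0.0157, 0.3106]
contact_force: [-7.9, -1.0, 8.5]
gripper_force: 5.7
tcp_pos: [0.5172, -0.0156, 0.3087]
contact_force: [-9.4, -2.2, 10.2]
gripper_force: 6.8
tcp_pos: [0.5188, -0.0154, 0.3062]
contact_force: [-10.4, -0.0, 12.9]
gripper_force: 8.1
```

The middle pump read 11.6, then 13.7, then 16.5 N over about 5 mm. That is roughly 0.9 N/mm, which matches the strong spring. Next I press the other two the same way to compare.

```bash
python3 -m pendant '[[[-0.008,0,-0.04,0,0,0,-1],[-0.008,0,-0.04,0,0,0,-1]]]'|grep -E 'pos|contact'
python3 go.py 'press(1,.012)'; python3 go.py 'press(3,.012)'
```

```text
tcp_pos: [0.5002, -0.0176, 0.3454]
contact_force: [0.3, 0.4, 1.1]
shift [0.0041, 0.0875, 0.0249] turn [0.01, -0.45, -0.08]
shift [0.0044, -0.0904, 0.0229] turn [0.01, -0.45, -0.08]
```

```bash
python3 -m pendant '[[[0.004,0.045,0,0,0,0,-1],[0.004,0.087,0,0,0,0,-1],[0.004,0.0875,0.025,0,0,0,-1],[0.004,0.0875,0.025,0,0,0,-1],[0.004,0.0875,0.025,0,0,0,-1]]]'|grep -E 'pos|contact'
python3 go.py 'press(1,0)'
python3 -m pendant '[[[0.001,0,0.003,0,0,0,-1],[0.001,0,0.005,0,0,0,-1],[0.001,0,0.005,0,0,0,-1]]]'|grep -E 'pos|contact'
python3 -m pendant '[[[0.001,0,0.003,0,0,0,-1],[0.001,0,0.005,0,0,0,-1],[0.001,0,0.005,0,0,0,-1]]]'|grep -E 'pos|contact'
python3 -m pendant '[[[0.0005,0,0.002,0,0,0,-1],[0.001,0,0.003,0,0,0,-1],[0.001,0,0.003,0,0,0,-1]]]'|grep -E 'pos|contact'
python3 -m pendant '[[[0.0005,0,0.002,0,0,0,-1],[0.001,0,0.003,0,0,0,-1],[0.001,0,0.003,0,0,0,-1]]]'|grep -E 'pos|contact'
python3 -m pendant '[[[-0.008,0,-0.04,0,0,0,-1],[-0.008,0,-0.04,0,0,0,-1]]]'|grep -E 'pos|contact'
python3 go.py 'press(3,.012)'
```

```text
tcp_pos: [0.5233, -0.1029, 0.318]
contact_force: [-0.0, 0.3, -0.2]
shift [0.005, -0.0001, 0.0071] turn [0.1, 0.03, -0.09]
tcp_pos: [0.5259, -0.1018, 0.3134]
contact_force: [-0.7, 0.0, 2.4]
tcp_pos: [0.5283, -0.1018, 0.3081]
contact_force: [0.0, 0.7, 2.5]
tcp_pos: [0.5299, -0.1017, 0.3055]
contact_force: [0.4, 1.4, 4.5]
tcp_pos: [0.531, -0.1019, 0.3044]
contact_force: [-12.9, 0.7, 19.7]
tcp_pos: [0.5116, -0.1046, 0.3419]
contact_force: [0.3, 0.4, 0.4]
shift [0.0065, -0.1781, 0.0195] turn [0.11, -0.13, -0.08]
```

Bottle 1 stayed near 2.5 N over about 10 mm and then hit a hard stop, so it is weak. Now bottle 3.

```bash
python3 -m pendant '[[[0.006,-0.045,0,0,0,0,-1],[0.006,-0.09,0,0,0,0,-1],[0.006,-0.135,0,0,0,0,-1],[0.006,-0.178,0,0,0,0,-1],[0.006,-0.178,0.0195,0,0,0,-1]]]'|grep -E 'pos|contact'
python3 -m pendant '[[[0.001,0,0.003,0,0,0,-1],[0.001,0,0.005,0,0,0,-1],[0.001,0,0.005,0,0,0,-1]]]'|grep -E 'pos|contact'
python3 go.py 'press(3,0)'
python3 -m pendant '[[[0.001,0,0.003,0,0,0,-1],[0.001,0,0.005,0,0,0,-1],[0.001,0,0.005,0,0,0,-1]]]'|grep -E 'pos|contact'
python3 -m pendant '[[[0.0005,0,0.002,0,0,0,-1],[0.001,0,0.003,0,0,0,-1],[0.001,0,0.003,0,0,0,-1]]]'|grep -E 'pos|contact'
```

```text
tcp_pos: [0.4984, 0.0777, 0.3234]
contact_force: [0.1, -0.1, 1.0]
tcp_pos: [0.5009, 0.073, 0.3172]
contact_force: [-4.0, 0.1, 4.0]
shift [0.0029, -0.0008, 0.0035] turn [0.14, 0.12, -0.17]
tcp_pos: [0.5034, 0.0731, 0.3134]
contact_force: [-6.2, 0.3, 7.3]
tcp_pos: [0.5052, 0.0733, 0.3112]
contact_force: [-8.2, 0.3, 10.4]
```

The readings were 5.7, 9.6 and 13.2 N, rising over about 6 mm, so bottle 3 is strong. Bottles 2 and 3 go in the blue bin and bottle 1 goes in the white. I'll grasp bottle 3 first.

```bash
python3 -m pendant '[[[-0.01,0,-0.04,0,0,0,0.5],[-0.015,0,-0.07,0,0,0,0.5],[-0.015,0,-0.07,0,0,0,0.5],[-0.015,0,-0.07,0,0,0,0.5]]]' 30
python3 go.py 'grasp(3,.06,.097)'; python3 go.py 'grasp(3,0,.097)'
python3 - <<'E'
# placement plan
from go import *
D=Rt.inv()*tilt(ps,.55)  # bottle frame rel tool
# bottle frame: upright -> tool = Rz(yaw)*tilt(0,-.25) for bottle yaw
def place(c,yaw,h): 
    Rp=tilt(yaw,a-.55); zz=Rp.as_matrix()[:,2]
    return np.array([c[0],c[1],.006+.097+h])-.159*zz,Rp
for nm,c,yaw in(('blue',(.431,.307),-15),('white',(.430,-.295),-6)):
    for o in(-.05,.05):
        for flip in(0,180):
            y=np.radians(yaw)
            b=(c[0]+o*np.cos(y),c[1]+o*np.sin(y))
            for h in(.0,.12):
                p,R=place(b,yaw+flip,h);q,cc=ik(p,R);print(nm,o,flip,h,p.round(3),cc<1e-6,q.round())
E
```

```text
time_s: 9.3
tcp_pos: [0.4706, 0.0689, 0.3738]
eef_rot: [-180.0, -17.3, 8.0]
contact_force: [-0.1, 0.9, -0.1]
gripper_width: 0.027
gripper_force: 0.0
shift [0.0096, -0.0006, 0.0634] turn [0.03, -0.08, -0.19]
shift [0.0244, -0.0007, 0.1215] turn [0.03, -0.08, -0.19]
blue -0.05 0 0.0 [0.421 0.31  0.257] True [ 52.  18. -19. -15. -59.  32.]
blue -0.05 0 0.12 [0.421 0.31  0.377] True [ 52.  11. -12. -14. -74.  27.]
blue -0.05 180 0.0 [0.345 0.33  0.257] True [ 72.   9. -48.  25. -35. 162.]
blue -0.05 180 0.12 [0.345 0.33  0.377] True [ 73.   1. -36.  18. -54. 172.]
blue 0.05 0 0.0 [0.517 0.284 0.257] True [ 43.  24. -11. -14. -64.  39.]
blue 0.05 0 0.12 [0.517 0.284 0.377] True [ 43.  17.  -3. -12. -77.  35.]
blue 0.05 180 0.0 [0.441 0.304 0.257] False [ 59.  14. -42.  27. -33. 174.]
blue 0.05 180 0.12 [0.441 0.304 0.377] False [  60.    6.  -29.   16.  -52. -174.]
white -0.05 0 0.0 [ 0.419 -0.294  0.257] True [-12.  18. -26.   2. -60.  95.]
white -0.05 0 0.12 [ 0.419 -0.294  0.377] True [-12.  11. -18.   2. -75.  96.]
white -0.05 180 0.0 [ 0.341 -0.286  0.257] True [-16.   5. -42.  -5. -29. -77.]
white -0.05 180 0.12 [ 0.341 -0.286  0.377] True [-16.  -5. -33.  -3. -48. -79.]
white 0.05 0 0.0 [ 0.519 -0.304  0.257] True [-11.  25. -14.   1. -65.  95.]
white 0.05 0 0.12 [ 0.519 -0.304  0.377] True [-11.  19.  -6.   1. -79.  95.]
white 0.05 180 0.0 [ 0.441 -0.296  0.257] True [-13.  12. -33.  -4. -31. -80.]
white 0.05 180 0.12 [ 0.441 -0.296  0.377] True [-13.   4. -24.  -2. -47. -81.]
```

```bash
python3 -m pendant '[[[0.01,0,0.045,0,0,-0.2,0.5],[0.01,0,0.063,0,0,-0.2,0.5],[0.01,0,0.063,0,0,-0.2,0.5],[0.01,0,0.063,0,0,-0.2,0.5]]]' |grep -E 'pos|contact|width'
python3 -c "
from h import *
im,p=grab('wrist','w2');print(r.get_state()['gripper_width'])"
python3 go.py 'grasp(3,0,.097)'
```

```text
tcp_pos: [0.4986, 0.073, 0.3148]
contact_force: [0.2, -0.1, 0.5]
gripper_width: 0.059
0.062225818588911935
shift [0.0148, -0.0003, 0.0575] turn [0.12, 0.09, 0.09]
```

View pics/w2.png

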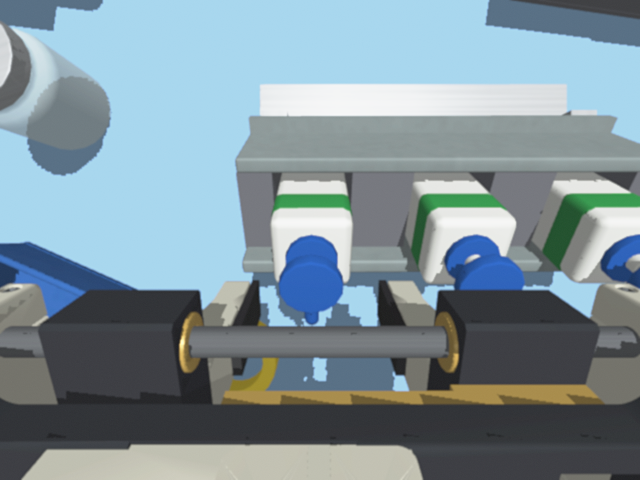

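The wrist view shows bottle 3's head at column 312 between fingers centred on column 318, about 3 mm off. I'll shift -3 mm in tool y and descend.

```bash
python3 -m pendant '[[[0.004,-0.003,0.015,0,0,0,0.5],[0.008,-0.003,0.03,0,0,0,0.5],[0.012,-0.003,0.045,0,0,0,0.5],[0.015,-0.003,0.0575,0,0,0,0.5],[0.015,-0.003,0.0575,0,0,0,0.5]]]' |grep -E 'pos|contact|width'
python3 -m pendant '[[[0,0,0,0,0,0,-1],[0,0,0,0,0,0,-1],[0,0,0,0,0,0,-1],[0,0,0,0,0,0,-1]]]' 30
python3 go.py 'grasp(3,0,.097)';python3 go.py 'grasp(3,.1,.097)'
```

```text
tcp_pos: [0.5293, 0.0809, 0.2647]
contact_force: [-0.3, -0.8, -0.4]
gripper_width: 0.0661
time_s: 10.65
tcp_pos: [0.529, 0.081, 0.2659]
eef_rot: [179.9, -17.2, 8.3]
contact_force: [-5.3, 0.2, 6.9]
gripper_width: 0.0455
gripper_force: 30.0
shift [-0.0004, 0.0031, 0.0008] turn [0.06, -0.02, 0.12]
shift [-0.0251, 0.0032, -0.0961] turn [0.06, -0.02, 0.12]
```

```bash
python3 -m pendant '[[[-0.005,0,-0.02,0,0,0,-1],[-0.01,0,-0.04,0,0,0,-1],[-0.015,0,-0.06,0,0,0,-1],[-0.02,0,-0.08,0,0,0,-1],[-0.0255,0,-0.1,0,0,0,-1]]]'
python3 - <<'E'
from go import *
def place(c,yaw,h): 
    Rp=tilt(yaw,a-.55); zz=Rp.as_matrix()[:,2]
    return np.array([c[0],c[1],.006+.097+h])-.159*zz,Rp
y=np.radians(-15);c=(.431+.05*np.cos(y),.307+.05*np.sin(y))
print(c);p,R=place(c,-15,.12);print(p);rel(p,R)
E
```

```text
time_s: 11.15
tcp_pos: [0.4749, 0.0731, 0.3535]
eef_rot: [179.9, -17.1, 8.3]
contact_force: [0.8, 0.2, -1.0]
gripper_width: 0.0458
gripper_force: 30.0
(np.float64(0.4792962913144534), np.float64(0.29405904774487396))
[0.51729314 0.28387782 0.37705708]
shift [0.0762, -0.2025, -0.0017] turn [-0.45, -31.0, 23.56]
```

```bash
cat >> go.py <<'E'
def place(c,yaw,h,g=.097):
    Rp=tilt(yaw,a-.55); zz=Rp.as_matrix()[:,2]
    return np.array([c[0],c[1],.006+g+h])-.159*zz,Rp
def slot(c,yaw,o): y=np.radians(yaw); return c[0]+o*np.cos(y),c[1]+o*np.sin(y)
E
python3 -m pendant '[[[-0.01,-0.04,-0.02,0,-6,5,-1],[-0.01,-0.08,-0.03,0,-13,10,-1],[0,-0.12,-0.03,0,-18,14,-1],[0.01,-0.16,-0.03,0,-24,18,-1],[0.01,-0.2,-0.03,0,-31,23.5,-1]]]'
python3 -c "
from go import *
p,R=place(slot((.431,.307),-15,-.05),-15,.12);rel(p,R)"
```

```text
time_s: 11.65
tcp_pos: [0.4475, 0.2735, 0.3848]
eef_rot: [-179.5, 14.3, -14.7]
contact_force: [0.2, -0.8, -1.6]
gripper_width: 0.0459
gripper_force: 30.0
shift [-0.0321, -0.0281, 0.0165] turn [-0.43, 0.02, 0.3]
```

```bash
python3 -m pendant '[[[-0.032,-0.028,0.015,0,0,0,-1],[-0.032,-0.028,0.015,0,0,0,-1],[-0.032,-0.028,0.015,0,0,0,-1]]]'|grep -E 'pos|rot|contact'
python3 - <<'E'
from go import *
w,p=grab('wrist','w3'); s,_=grab('scene','s3')
m=np.hstack([cv2.resize(w,(400,300)),cv2.resize(s[100:340,280:600],(400,300))]);cv2.imwrite('pics/m3.png',m[:,:,::-1])
# known estimate of rim corners projected
for cx in(-.085,.085):
    for cy in(-.055,.055):
        X0=Ro.from_euler('z',-15,degrees=True).apply([cx,cy,.052])+[.431,.307,0];print((cx,cy),(proj(p,X0)/1.6).round(),(proj(r.camera_params('scene'),X0)).round())
pp,R=place(slot((.431,.307),-15,-.05),-15,.12);rel(pp,R)
E
```

```text
tcp_pos: [0.4206, 0.308, 0.3771]
eef_rot: [-179.6, 14.2, -14.5]
contact_force: [1.0, -0.5, -1.9]
(-0.085, -0.055) [235. 134.] [348. 190.]
(-0.085, 0.055) [161. 133.] [380. 180.]
(0.085, -0.055) [251.  -7.] [378. 223.]
(0.085, 0.055) [148.  -8.] [411. 212.]
shift [-0.001, -0.0027, 0.0009] turn [-0.39, -0.2, 0.39]
```

View pics/m3.png

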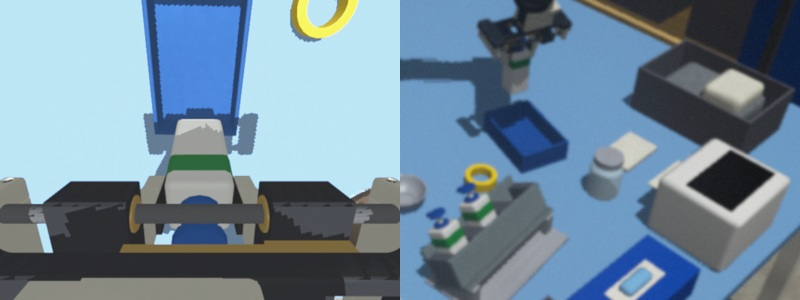

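The bin rim appears where predicted: the near wall spans about (155–238,134) in the left panel. The bottle hangs upright over the -x slot. I'll lower it now.

```bash
python3 -m pendant '[[[0.006,-0.002,0.03,-0.4,-0.2,0.4,-1],[0.013,-0.002,0.06,-0.4,-0.2,0.4,-1],[0.019,-0.002,0.085,-0.4,-0.2,0.4,-1],[0.025,-0.002,0.105,-0.4,-0.2,0.4,-1],[0.025,-0.002,0.105,-0.4,-0.2,0.4,-1]]]'|grep -E 'pos|rot|contact'
python3 -m pendant '[[[0.0015,0,0.005,0,0,0,-1],[0.002,0,0.008,0,0,0,-1],[0.002,0,0.008,0,0,0,-1]]]'|grep -E 'pos|rot|contact'
python3 -c "
from go import *
p,R=place(slot((.431,.307),-15,-.05),-15,0);rel(p,R)"
```

```text
tcp_pos: [0.4203, 0.3089, 0.2674]
eef_rot: [179.8, 14.5, -15.2]
contact_force: [-0.9, -0.1, -1.7]
tcp_pos: [0.4207, 0.3105, 0.2622]
eef_rot: [-179.9, 14.3, -15.0]
contact_force: [0.9, -0.3, -1.9]
shift [0.0014, 0.0008, 0.0049] turn [-0.07, -0.02, -0.02]
```

```bash
python3 -m pendant '[[[0.0005,0,0.002,0,0,0,-1],[0.001,0,0.004,0,0,0,-1],[0.001,0,0.004,0,0,0,-1]]]'|grep -E 'pos|contact'
python3 -m pendant '[[[0.0005,0,0.002,0,0,0,-1],[0.0005,0,0.002,0,0,0,-1]]]'|grep -E 'pos|contact'
```

```text
tcp_pos: [0.4204, 0.3106, 0.2574]
contact_force: [0.0, -0.8, -2.8]
tcp_pos: [0.4205, 0.3107, 0.2552]
contact_force: [0.2, -0.3, -1.2]
```

```bash
python3 -m pendant '[[[0.0005,0,0.002,0,0,0,-1],[0.0005,0,0.002,0,0,0,-1]]]'|grep -E 'pos|contact'
python3 -m pendant '[[[0.0005,0,0.001,0,0,0,-1],[0.0005,0,0.001,0,0,0,-1]]]'|grep -E 'pos|contact'
```

```text
tcp_pos: [0.4209, 0.3107, 0.255]
contact_force: [-1.4, -3.0, 13.1]
tcp_pos: [0.421, 0.3106, 0.255]
contact_force: [-4.9, -3.1, 22.8]
```

```bash
python3 -m pendant '[[[-0.0005,0,-0.0025,0,0,0,-1],[-0.0005,0,-0.0025,0,0,0,0.6],[-0.0005,0,-0.0025,0,0,0,0.6],[-0.0005,0,-0.0025,0,0,0,0.6]]]'|grep -E 'pos|contact|width'
python3 -m pendant '[[[-0.005,0,-0.02,0,0,0,0.6],[-0.015,0,-0.06,0,0,0,0.6],[-0.025,0,-0.1,0,0,0,0.6],[-0.03,0,-0.12,0,0,0,0.5],[-0.03,0,-0.12,0,0,0,0.5]]]'|grep -E 'pos|contact|width'
python3 - <<'E'
from go import *
w,p=grab('wrist','w4'); s,_=grab('scene','s4');print(r.get_state()['time_s'])
m=np.hstack([cv2.resize(w,(400,300)),cv2.resize(s[100:340,280:600],(400,300))]);cv2.imwrite('pics/m4.png',m[:,:,::-1])
rel(grasp(2,.09,.097),Rt)
E
```

```text
tcp_pos: [0.4209, 0.3105, 0.2544]
contact_force: [-0.4, -0.1, -0.9]
gripper_width: 0.0642
tcp_pos: [0.4221, 0.3108, 0.3818]
contact_force: [-0.3, -0.1, -0.2]
gripper_width: 0.0666
14.75
shift [0.1611, 0.297, -0.0015] turn [0.55, 31.08, -23.51]
```

View pics/m4.png

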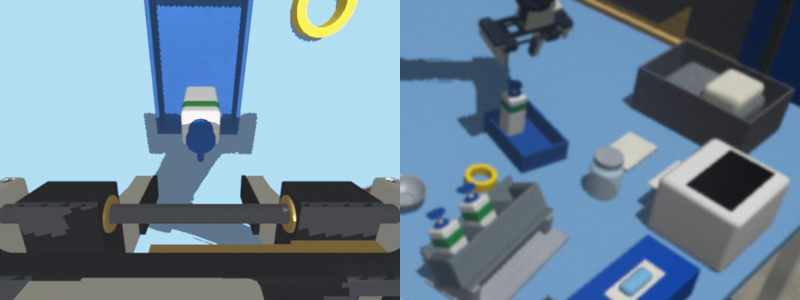

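The bottle stands upright and released in the blue bin's -x slot. Next is bottle 2.

```bash
python3 -m pendant '[[[0.02,0.04,-0.01,0,6,-5,0.5],[0.04,0.08,-0.02,0,12,-10,0.5],[0.06,0.12,-0.02,0,18,-14,0.5],[0.09,0.16,-0.02,0,24,-19,0.5],[0.1,0.2,-0.02,0.5,31,-23.5,0.5]]]'|grep -E 'pos|rot|contact|width'
python3 -c "
from go import *
rel(grasp(2,.065,.097),Rt)"
```

```text
tcp_pos: [0.4686, 0.0895, 0.3712]
eef_rot: [179.8, -17.2, 8.5]
contact_force: [1.3, -1.4, 0.2]
gripper_width: 0.0658
shift [0.0072, 0.1093, 0.058] turn [0.14, 0.02, 0.3]
```

```bash
python3 -m pendant '[[[0.007,0.045,0.0,0,0,0.3,0.5],[0.007,0.09,0.0,0,0,0.3,0.5],[0.007,0.109,0.03,0,0,0.3,0.5],[0.007,0.109,0.058,0,0,0.3,0.5],[0.007,0.109,0.058,0,0,0.3,0.5]]]'|grep -E 'pos|rot|contact|width'
python3 - <<'E'
from go import *
im,p=grab('wrist','w5');h=cv2.cvtColor(im,cv2.COLOR_RGB2HSV)
m=cv2.inRange(h,np.array((105,165,60)),np.array((130,255,255)));m[:, :220]=0;m[:,400:]=0;m[:190]=0;m[330:]=0
g=cv2.inRange(h,np.array((50,120,50)),np.array((80,255,200)))
for k in(m,g):
    c,_=cv2.findContours(k,0,1)
    print([(cv2.boundingRect(q)) for q in c if cv2.contourArea(q)>200])
rel(grasp(2,0,.097),Rt)
E
```

```text
tcp_pos: [0.5059, -0.0151, 0.3151]
eef_rot: [180.0, -16.6, 7.8]
contact_force: [-0.5, -0.2, -0.2]
gripper_width: 0.0658
[(283, 224, 63, 87)]
[(276, 183, 77, 15), (415, 181, 92, 70), (620, 125, 20, 76)]
shift [0.0188, 0.0008, 0.0623] turn [0.15, 0.46, -0.32]
```

```bash
python3 -m pendant '[[[0.005,-0.002,0.015,0,0.4,0,0.5],[0.01,-0.002,0.03,0,0.4,0,0.5],[0.015,-0.002,0.045,0,0.4,0,0.5],[0.018,-0.002,0.062,0,0.4,0,0.5],[0.018,-0.002,0.062,0,0.4,0,0.5]]]' |grep -E 'pos|contact|width'
python3 -m pendant '[[[0,0,0,0,0,0,-1],[0,0,0,0,0,0,-1],[0,0,0,0,0,0,-1],[0,0,0,0,0,0,-1]]]' 30
python3 go.py 'grasp(2,0,.097)'
```

```text
tcp_pos: [0.5419, -0.0063, 0.2649]
contact_force: [0.1, 0.0, -0.4]
gripper_width: 0.0659
time_s: 16.7
tcp_pos: [0.5418, -0.0069, 0.2668]
eef_rot: [-180.0, -17.6, 7.9]
contact_force: [-3.4, 1.0, 5.9]
gripper_width: 0.0458
gripper_force: 30.0
shift [-0.0015, 0.0036, 0.0037] turn [0.05, -0.39, -0.27]
```

```bash
python3 -m pendant '[[[-0.005,0,-0.02,0,0,0,-1],[-0.01,0,-0.04,0,0,0,-1],[-0.015,0,-0.06,0,0,0,-1],[-0.02,0,-0.08,0,0,0,-1],[-0.0255,0,-0.1,0,0,0,-1]]]'|grep -E 'pos|contact|width'
python3 -m pendant '[[[-0.03,-0.04,-0.02,0,-6,5,-1],[-0.03,-0.08,-0.04,0,-13,10,-1],[-0.02,-0.12,-0.05,0,-18,14,-1],[0,-0.16,-0.05,0,-24,18,-1],[0.02,-0.2,-0.05,0,-31,23.5,-1]]]'|grep -E 'pos|rot|contact'
python3 -c "
from go import *
p,R=place(slot((.431,.307),-15,.05),-15,.10);rel(p,R)"
```

```text
tcp_pos: [0.487, -0.0147, 0.354]
contact_force: [0.2, -0.1, -2.4]
gripper_width: 0.046
tcp_pos: [0.4637, 0.186, 0.4087]
eef_rot: [-179.2, 14.0, -14.9]
contact_force: [0.6, -0.2, -2.1]
shift [0.0382, -0.1077, 0.0452] turn [-0.82, -0.28, 0.06]
```

```bash
python3 -m pendant '[[[0.02,-0.04,0,0,0,0,-1],[0.035,-0.08,0,-0.8,0,0,-1],[0.038,-0.108,0.0,-0.8,0,0,-1],[0.038,-0.108,0.03,-0.8,0,0,-1],[0.038,-0.108,0.045,-0.8,0,0,-1]]]'|grep -E 'pos|rot|contact'
python3 - <<'E'
from go import *
w,p=grab('wrist','w6'); s,_=grab('scene','s6')
m=np.hstack([cv2.resize(w,(400,300)),cv2.resize(s[100:340,280:600],(400,300))]);cv2.imwrite('pics/m6.png',m[:,:,::-1])
p,R=place(slot((.431,.307),-15,.05),-15,.0);rel(p,R)
E
```

```text
tcp_pos: [0.5173, 0.283, 0.3531]
eef_rot: [179.9, 14.0, -14.9]
contact_force: [-0.3, -0.0, -3.2]
shift [0.0233, -0.0021, 0.0932] turn [0.25, -0.25, 0.04]
```

View pics/m6.png

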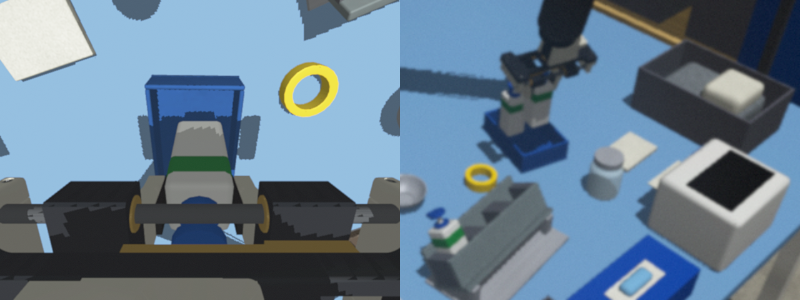

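The second bottle hangs upright over the +x slot, in line with the first. I'll lower it.

```bash
python3 -m pendant '[[[0.007,-0.002,0.03,0,0,0,-1],[0.015,-0.002,0.06,0,0,0,-1],[0.021,-0.002,0.084,0,0,0,-1],[0.021,-0.002,0.084,0,0,0,-1],[0.021,-0.002,0.084,0,0,0,-1]]]'|grep -E 'pos|rot|contact'
python3 -m pendant '[[[0.0005,0,0.002,0,0,0,-1],[0.001,0,0.004,0,0,0,-1],[0.001,0,0.004,0,0,0,-1]]]'|grep -E 'pos|rot|contact'
```

```text
tcp_pos: [0.5194, 0.2842, 0.2706]
eef_rot: [180.0, 13.8, -14.9]
contact_force: [0.5, 0.4, -1.5]
tcp_pos: [0.519, 0.2843, 0.2661]
eef_rot: [-179.9, 13.8, -14.9]
contact_force: [-1.0, 0.1, -2.7]
```

```bash
python3 -m pendant '[[[0.001,0,0.003,0,0,0,-1],[0.0015,0,0.005,0,0,0,-1],[0.0015,0,0.005,0,0,0,-1]]]'|grep -E 'pos|contact'
python3 -m pendant '[[[0.0005,0,0.002,0,0,0,-1],[0.0005,0,0.002,0,0,0,-1]]]'|grep -E 'pos|contact'
```

```text
tcp_pos: [0.519, 0.284, 0.2596]
contact_force: [-1.0, 0.3, -2.8]
tcp_pos: [0.519, 0.284, 0.2576]
contact_force: [-0.7, 1.0, -2.3]
```

```bash
python3 -m pendant '[[[0.0005,0,0.002,0,0,0,-1],[0.0005,0,0.002,0,0,0,-1]]]'|grep -E 'pos|contact'
python3 -m pendant '[[[0.0005,0,0.001,0,0,0,-1],[0.0005,0,0.001,0,0,0,-1]]]'|grep -E 'pos|contact'
```

```text
tcp_pos: [0.5192, 0.2841, 0.2559]
contact_force: [-0.6, -1.4, -2.4]
tcp_pos: [0.5193, 0.284, 0.2558]
contact_force: [-3.1, -1.4, 6.0]
```

```bash
python3 -m pendant '[[[0,0,-0.0005,0,0,0,0.6],[0,0,-0.0005,0,0,0,0.6],[0,0,-0.0005,0,0,0,0.6],[0,0,-0.0005,0,0,0,0.6]]]'|grep -E 'pos|contact|width'
python3 -m pendant '[[[-0.005,0,-0.02,0,0,0,0.6],[-0.015,0,-0.06,0,0,0,0.6],[-0.025,0,-0.1,0,0,0,0.6],[-0.03,0,-0.12,0,0,0,0.5],[-0.03,0,-0.12,0,0,0,0.5]]]'|grep -E 'pos|contact|width'
python3 - <<'E'
from go import *
w,p=grab('wrist','w7'); s,_=grab('scene','s7');print(r.get_state()['time_s'])
m=np.hstack([cv2.resize(w,(400,300)),cv2.resize(s[100:340,280:600],(400,300))]);cv2.imwrite('pics/m7.png',m[:,:,::-1])
rel(grasp(1,.09,.097),Rt)
E
```

```text
tcp_pos: [0.5195, 0.284, 0.2552]
contact_force: [0.4, 0.6, -0.0]
gripper_width: 0.069
tcp_pos: [0.5197, 0.2844, 0.383]
contact_force: [0.7, 0.3, -0.0]
gripper_width: 0.0656
21.0
shift [0.0967, 0.3786, 0.0164] turn [0.64, 30.6, -23.4]
```

View pics/m7.png

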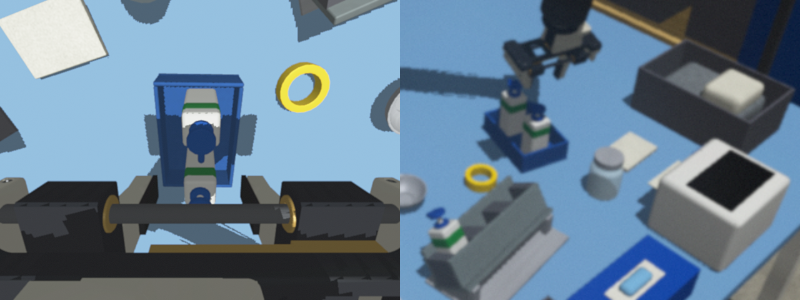

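Both strong bottles stand upright in the blue bin. Next is the weak bottle 1.

```bash
python3 -m pendant '[[[0.0,0.04,-0.02,0,6,-5,0.5],[0.0,0.085,-0.03,0,12,-10,0.5],[0.02,0.13,-0.03,0,18,-14,0.5],[0.04,0.175,-0.03,0,24,-19,0.5],[0.06,0.22,-0.03,0.5,30.6,-23.4,0.5]]]'|grep -E 'pos|rot|contact|width'
python3 -c "
from go import *
rel(grasp(1,.065,.097),Rt)"
```

```text
tcp_pos: [0.5251, 0.0533, 0.3926]
eef_rot: [179.7, -17.3, 8.6]
contact_force: [0.9, -0.3, -0.1]
gripper_width: 0.0654
shift [-0.048, 0.1537, 0.0636] turn [0.21, -0.09, 0.38]
```

```bash
python3 -m pendant '[[[-0.025,0.04,0.0,0,0,0.3,0.5],[-0.048,0.08,0.0,0,0,0.3,0.5],[-0.048,0.125,0,0,0,0.3,0.5],[-0.048,0.153,0.02,0,0,0.3,0.5],[-0.048,0.153,0.0635,0,0,0.3,0.5]]]'|grep -E 'pos|rot|contact|width'
python3 -m pendant '[[[0,0,0,0,0,0,0.5],[0,0,0,0,0,0,0.5]]]'|grep -E 'pos|rot'
python3 - <<'E'
from go import *
im,p=grab('wrist','w8');h=cv2.cvtColor(im,cv2.COLOR_RGB2HSV)
m=cv2.inRange(h,np.array((105,165,60)),np.array((130,255,255)));m[:, :220]=0;m[:,400:]=0;m[:190]=0;m[330:]=0
g=cv2.inRange(h,np.array((50,120,50)),np.array((80,255,200)))
for k in(m,g):
    c,_=cv2.findContours(k,0,1)
    print([(cv2.boundingRect(q)) for q in c if cv2.contourArea(q)>200])
rel(grasp(1,0,.097),Rt)
E
```

```text
tcp_pos: [0.5215, -0.1037, 0.3208]
eef_rot: [179.9, -17.5, 7.8]
contact_force: [2.2, 0.2, -0.9]
gripper_width: 0.0657
tcp_pos: [0.5202, -0.1011, 0.3177]
eef_rot: [179.9, -16.9, 7.9]
[(289, 228, 62, 87)]
[(281, 188, 76, 16), (522, 123, 57, 93), (620, 88, 20, 96)]
shift [0.0163, 0.0021, 0.0637] turn [0.18, 0.15, -0.21]
```

```bash
python3 -m pendant '[[[0.004,0,0.015,0,0,0,0.5],[0.008,0,0.03,0,0,0,0.5],[0.012,0,0.045,0,0,0,0.5],[0.016,0,0.063,0,0,0,0.5],[0.016,0,0.063,0,0,0,0.5]]]' |grep -E 'pos|contact|width'
python3 -m pendant '[[[0,0,0,0,0,0,-1],[0,0,0,0,0,0,-1],[0,0,0,0,0,0,-1],[0,0,0,0,0,0,-1]]]' 30
python3 go.py 'grasp(1,0,.097)'
```

```text
tcp_pos: [0.5545, -0.0959, 0.2618]
contact_force: [-0.9, -0.2, -0.6]
gripper_width: 0.0657
time_s: 23.15
tcp_pos: [0.5542, -0.0963, 0.2648]
eef_rot: [179.9, -17.2, 8.0]
contact_force: [-1.1, 0.4, 1.9]
gripper_width: 0.0456
gripper_force: 30.0
shift [-0.0002, 0.002, 0.0018] turn [0.17, -0.02, -0.23]
```

```bash
python3 -m pendant '[[[-0.005,0,-0.02,0,0,0,-1],[-0.01,0,-0.04,0,0,0,-1],[-0.015,0,-0.06,0,0,0,-1],[-0.02,0,-0.08,0,0,0,-1],[-0.0255,0,-0.1,0,0,0,-1]]]'|grep -E 'pos|contact|width'
python3 - <<'E'
from go import *
pt=r.camera_params('top');print('wipes',plane(pt,495,118,.15))
p,R=place((.43,-.295),-6,.10);print(p);rel(p,R)
E
```

```text
tcp_pos: [0.4998, -0.1037, 0.3525]
contact_force: [0.5, -1.1, -3.3]
gripper_width: 0.0459
wipes [ 0.69262758 -0.30886473  0.15      ]
[ 0.46912174 -0.29911186  0.35705708]
shift [-0.0535, 0.1894, -0.021] turn [-0.27, -31.27, 14.08]
```

```bash
python3 -m pendant '[[[-0.03,0.03,-0.03,0,-6,3,-1],[-0.05,0.07,-0.05,0,-13,6,-1],[-0.055,0.11,-0.05,0,-19,9,-1],[-0.055,0.15,-0.05,0,-25,11.5,-1],[-0.055,0.189,-0.05,-0.3,-31.3,14.1,-1]]]'|grep -E 'pos|rot|contact'
python3 -m pendant '[[[0,0,0,0,0,0,-1]]]'|grep -E 'pos|rot|contact'
python3 - <<'E'
from go import *
w,p=grab('wrist','w9'); s,ps_=grab('scene','s9')
m=np.hstack([cv2.resize(w,(400,300)),cv2.resize(s[180:420,80:400],(400,300))]);cv2.imwrite('pics/m9.png',m[:,:,::-1])
for cx in(-.085,.085):
    for cy in(-.055,.055):
        print((cx,cy),(proj(p,Ro.from_euler('z',-6,degrees=True).apply([cx,cy,.052])+[.43,-.295,0])/1.6).round())
pp,R=place((.43,-.295),-6,.0);rel(pp,R)
E
```

```text
tcp_pos: [0.4597, -0.3016, 0.3847]
eef_rot: [180.0, 14.4, -6.2]
contact_force: [1.5, 0.1, -2.4]
tcp_pos: [0.4609, -0.3034, 0.3815]
eef_rot: [179.9, 14.7, -6.3]
contact_force: [-0.1, 0.2, -3.9]
(-0.085, -0.055) [230. 153.]
(-0.085, 0.055) [160. 153.]
(0.085, -0.055) [240.  33.]
(0.085, 0.055) [146.  33.]
shift [0.0397, -0.0025, 0.1193] turn [-0.04, 0.08, -0.12]
```

View pics/m9.png

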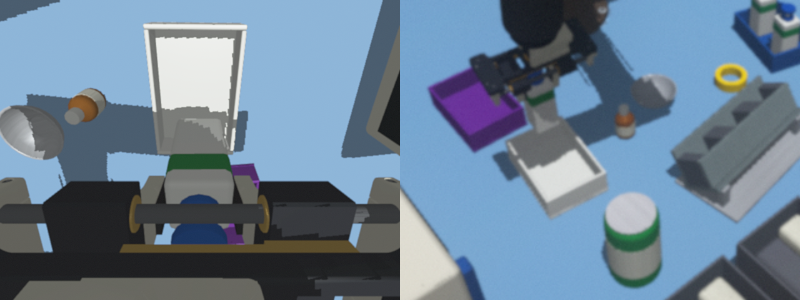

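The white bin sits where predicted, with inner edges around columns 155–233 near and 152–239 far. The bottle hangs upright above it, and the purple box is behind and not involved. I'll lower it.

```bash
python3 -m pendant '[[[0.015,-0.002,0.03,0,0,0,-1],[0.025,-0.002,0.06,0,0,0,-1],[0.036,-0.002,0.09,0,0,0,-1],[0.037,-0.002,0.109,0,0,0,-1],[0.037,-0.002,0.109,0,0,0,-1]]]'|grep -E 'pos|rot|contact'
python3 -m pendant '[[[0.0005,0,0.002,0,0,0,-1],[0.001,0,0.004,0,0,0,-1],[0.001,0,0.004,0,0,0,-1]]]'|grep -E 'pos|rot|contact'
python3 -m pendant '[[[0.0005,0,0.002,0,0,0,-1],[0.0005,0,0.002,0,0,0,-1]]]'|grep -E 'pos|contact'
```

```text
tcp_pos: [0.4678, -0.2976, 0.2672]
eef_rot: [-180.0, 14.5, -6.0]
contact_force: [-0.4, 0.4, -2.7]
tcp_pos: [0.4697, -0.2989, 0.2662]
eef_rot: [179.9, 14.2, -6.0]
contact_force: [0.6, 0.5, -2.8]
tcp_pos: [0.4693, -0.299, 0.2632]
contact_force: [0.1, -0.6, -2.3]
```

```bash
python3 -m pendant '[[[0.0007,0,0.003,0,0,0,-1],[0.001,0,0.004,0,0,0,-1],[0.001,0,0.004,0,0,0,-1]]]'|grep -E 'pos|contact'
python3 -m pendant '[[[0.0005,0,0.0015,0,0,0,-1],[0.0005,0,0.0015,0,0,0,-1]]]'|grep -E 'pos|contact'
```

```text
tcp_pos: [0.4692, -0.299, 0.2585]
contact_force: [-0.1, 0.4, -2.8]
tcp_pos: [0.4694, -0.299, 0.257]
contact_force: [-0.3, -0.6, -2.7]
```

```bash
python3 -m pendant '[[[0.0005,0,0.0015,0,0,0,-1],[0.0005,0,0.0015,0,0,0,-1]]]'|grep -E 'pos|contact'
python3 -m pendant '[[[0.0005,0,0.001,0,0,0,-1],[0.0005,0,0.001,0,0,0,-1]]]'|grep -E 'pos|contact'
```

```text
tcp_pos: [0.4695, -0.299, 0.2554]
contact_force: [0.1, -0.1, -2.7]
tcp_pos: [0.4698, -0.2991, 0.2546]
contact_force: [0.5, 0.9, -2.5]
```

```bash
python3 -m pendant '[[[0.0003,0,0.001,0,0,0,-1],[0.0003,0,0.001,0,0,0,-1]]]'|grep -E 'pos|contact'
python3 -m pendant '[[[0.0003,0,0.001,0,0,0,-1],[0.0003,0,0.001,0,0,0,-1]]]'|grep -E 'pos|contact'
```

```text
tcp_pos: [0.4699, -0.2991, 0.2545]
contact_force: [-0.8, 0.9, 6.2]
tcp_pos: [0.47, -0.299, 0.2544]
contact_force: [-1.7, 4.1, 15.3]
```

```bash
python3 -m pendant '[[[-0.0003,0,-0.0013,0,0,0,-1],[-0.0003,0,-0.0013,0,0,0,0.6],[-0.0003,0,-0.0013,0,0,0,0.6],[-0.0003,0,-0.0013,0,0,0,0.6]]]'|grep -E 'pos|contact|width'
python3 -m pendant '[[[-0.005,0,-0.02,0,0,0,0.6],[-0.015,0,-0.06,0,0,0,0.6],[-0.025,0,-0.1,0,0,0,0.6],[-0.03,0,-0.15,0,0,0,0.5],[-0.03,0,-0.15,0,0,0,0.5]]]'|grep -E 'pos|contact|width'
python3 - <<'E'
from go import *
w,p=grab('wrist','w10'); s,_=grab('scene','s10');print(r.get_state()['time_s'])
m=np.hstack([cv2.resize(w,(400,300)),cv2.resize(s[130:430,80:480],(400,300))]);cv2.imwrite('pics/m10.png',m[:,:,::-1])
E
```

```text
tcp_pos: [0.4699, -0.2991, 0.2537]
contact_force: [0.6, -0.2, -0.2]
gripper_width: 0.0643
tcp_pos: [0.4795, -0.3007, 0.4136]
contact_force: [0.9, -1.2, 0.1]
gripper_width: 0.0661
27.65
```

View pics/m10.png

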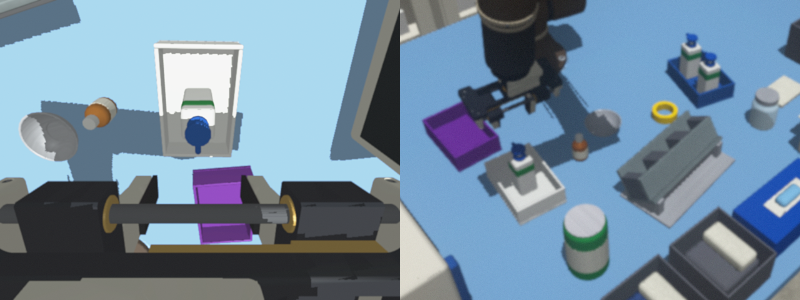

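All three bottles stand upright in their bins, the bystanders haven't moved, and the gripper is clear of everything. I'm handing in.

```bash
python3 -c "
from plant import r
print(r.close_job())"
```

```text
the job is handed in; nothing more can be done
None
```

The job is handed in at about 28 s of robot time: bottles 2 and 3 (strong pumps) stand upright and released in the blue bin, and bottle 1 (weak pump) stands upright and released in the white bin, with no bystander visibly shifted.

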